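# Mix the settled edge dye and set it out

## Robot

A 7-joint arm with a two-finger parallel gripper is mounted at the origin on the work surface. World frame = base frame: x ahead of the robot, y to its left, z up, the work surface at z = 0. Lengths are in m, angles in rad, forces in N, time in s.
With the tool pointing down it reaches from about 0.425 to 0.825 m from the base axis. Payload 3.6 kg.
Tool frame: the origin (TCP) lies at the very end of the fingers, on their centre line; the grasp point (between the pads) lies 19 mm behind it; z points along the fingers, y is the line along which they close (so a half turn about z gives the same grasp; the last joint's range is limited). The gripper opens to 93 mm and grips with 3 to 60 N. Pads are 15 mm wide; open, the fingers measure 128 mm over their backs; the gripper's body (75 mm by 188 mm) begins 65 mm behind the grasp point.
Start: joints at [-1.179, 0.615, -0.013, 1.423, 0.008, 1.103, -0.04], TCP at [0.264, 0.594, 0.219] pointing down, gripper open.
Joint ranges: [-3.12, 3.12], [-0.3, 2.06], [-1.34, 1.32], [0.26, 2.42], [-1.36, 4.5], [0.01, 1.98], [-2.84, 2.84]. Speed limits (rad/s): [2.79, 2.79, 3.14, 3.14, 3.14, 3.14, 3.14].

## Interface

Orientations are given as a unit quaternion [x, y, z, w].
In Python, from rig import sense, capture, job_done, cut_out gives the robot as it stands.
- The arm moves only by the shell command python3 -m handwheel 'ROWS' [FORCE]. ROWS is JSON, a list of rows, each a list of 3 entries, a list of its own where there are three numbers: the closure, from 0 (fully open) to 1 (shut), then the shift along the tool's x, y, z in cm, then the turn about the tool's z in rad. A call has 1 to 10 rows; each row shifts and turns the commanded pose from where the row before left it, along the tool's axes as they then stand; what a row does not reach is not made up. A row lasts 1/10 s, in which the tool goes at most 50 mm and 8.59 degrees, less where a joint would pass 70% of its speed; a pose out of reach is approached as far as the arm can. A call is refused whole if a number of a shift passes 5 or a number of a turn 0.15, either way. A call with a gripper value outside its range is refused whole. The fingers move at their own pace and stop on an object; FORCE is the grip in N (left out, the last holds). Time passes only in rows, so rows that do not move let the fingers close. It gives the time, the measured TCP pose, the force, the opening and the grip force at its end, in the units of the state.
- sense(): the state, without advancing time (a new reading comes with each control period).
- capture(name): name is "scene" or "top"; returns a dict with "color" (400x640x3 uint8, red, green, blue), "fx", "fy", "cx", "cy" (pixels), "R" (3x3) and "t" (3): a world point X has camera coordinates R X + t. Camera axes: x right, y down, z forward; pixel columns grow to the right and rows downward; lengths in m; the calibration is good to about 2 mm. A picture is of the moment at which its call begins. There is no depth.
- job_done(): hands the job in; it is judged then, once.
Trained networks look in the newest picture that a camera, given by its name, has taken for a name from the list of things; names that differ only in an ending like _2 or _b are one class to them, and where a whole thing is asked for, a point or a joint stands for the part that bears it (a point fixed in the world has none). Each returns a list of dicts, best first, with "p" (0 to 1); they miss things now and then, are a little off and sometimes report something else, mostly with a low value. They report only what shows in the picture. A call takes as long as a camera call. They do not tell look-alikes from the thing itself.
- cut_out(camera, thing): "mask" (400x640 bool, what is visible of it) and "bbox" ([centre column, centre row, width, height] in pixels, round what is visible of it).
The state is a dict: "clock": time; "joint_positions": joint angles; "joint_velocities": joint speeds; "effort": joint torques, N m; "tool_pos": TCP position; "ee_rot": TCP orientation; "wrist_force": force on the tool from outside, world axes, zero at the start; "torque": the same for the moment, N m; "width": opening from 0.0 (shut) to 1.0 (fully open); "grasp_force": force on a finger pad.
Only numpy, scipy, OpenCV 4.12 (cv2) and the standard library are available. Lean on these libraries where they do the work, as an engineer would, in place of code of your own. Each camera call takes 0.05 s, during which the arm holds its last target. There are 200 camera calls.

## Task

The amber dye bottle with the white cap hangs by its collar in a fork of the wire rack: lift it off its fork, turn the closed bottle upside down and keep it so for about two seconds to stir up the settled pigment, then set it gently upright on the round cork mat on the stone slab, with its whole base on the cork. Leave the green and the blue bottle hanging in their forks.

Things in the scene. Friction and masses are not known exactly. Their poses are not given: they have to be found in the camera images.
- amber_bottle: the dye bottle to mix: amber, pale label band, white cap, 0.15 to 0.31 kg. Origin: centre of its underside; z up through the cap. Round: body 54 mm diameter from z = 0 to 98 mm, shoulder tapering to 112 mm, neck 24 mm diameter, collar 44 mm diameter from 142 to 146 mm, cap above. Hangs in one of the three forks, collar on the prongs, underside 50 mm above the table
- cap (a point): centre of the top of the amber bottle's white cap: 36 mm diameter, 40 mm high, tight, 186 mm above the bottle's underside
- green_bottle: bystander: same bottle shape and origin, green with a black cap, hanging in another fork; to be left there
- blue_bottle: bystander: same bottle shape and origin, blue with a black cap, hanging in another fork; to be left there
- rack: fixed wire rack. Origin on the table under the middle fork's bottle axis; fork places at y = -110, 0, +110 mm, x = 0, open towards the rack's -x. Cross bar (12 mm thick) behind the bottles at x = +50, z = 188 mm; posts 14 mm thick, 196 mm high at x = +50, y = -165 and +165 mm, on 12 mm high feet from x = -45 to +105 mm
- fork (a point): middle fork: point on the bottle axis level with the prong tops, 192 mm above the table; axes as the rack's; all forks are alike. Two prongs 8 mm thick along x, at y = -18 and +18 mm, tips turned up 8 mm from x = -28 to -40 mm. To free a bottle lift it 10 to 18 mm (at 20 mm its shoulder meets the prongs), then draw it out 60 mm or more along -x
- mat (a point): centre of the top face of the round cork mat (110 mm diameter), 30 mm above the table, on a fixed square stone slab 140 x 140 mm, 25 mm high; z up, x and y along the slab's sides
- slab: the fixed stone slab itself, 140 x 140 x 25 mm, with the cork mat (5 mm thick) on top; origin at the centre of its underside
Things that resemble listed ones, but are neither listed nor needed, are in the scene too. What is shaped like the amber_bottle but yellow is not meant.

How it is judged:
On the way, in this order (a step that is already met when the one before it is completed fails the run):
1. the amber bottle has been taken off its fork (60 mm or more from where it hung) (distance of amber_bottle from where it was at the start of the episode above 0.06 m), for 0.1 s.
2. the amber bottle is held upside down (its axis within about 54 degrees of straight down) for at least a second (angle between amber_bottle's own z axis and vertical above 2.2 rad), for 1 s.
At the end, for the whole second after the job is handed in: the amber bottle stands upright (within 0.1 rad) and still on the cork mat, its axis within 30 mm of the mat's centre, and the green and blue bottles still hang in their forks (within 30 mm of where they were) (horizontal distance between amber_bottle and mat below 0.03 m and z of amber_bottle in the frame of mat between -0.006 and 0.006 m and angle between amber_bottle's own z axis and vertical below 0.1 rad and linear speed of amber_bottle below 0.02 m/s and distance of each of green_bottle, blue_bottle from where it was at the start of the episode below 0.03 m); the robot touches nothing.
It fails at once if the amber bottle is dropped or banged down on the cork mat (faster than 0.5 m/s within 40 mm of it) (horizontal distance between amber_bottle and mat below 0.05 m and z of amber_bottle in the frame of mat below 0.04 m and angle between amber_bottle's own z axis and vertical below 0.5 rad and linear speed of amber_bottle above 0.5 m/s).
It fails at once if the green or blue bottle is knocked out of its fork (moved more than 40 mm) (distance of any of green_bottle, blue_bottle from where it was at the start of the episode above 0.04 m).
It also fails if it takes over 72 s, if anything falls off the work surface, if the arm or the gripper's body presses on something with over 40 N, if the wrist force passes 120 N, or if a joint passes its speed limit or range.

## Working session

There is one attempt and no reset: what is moved stays moved. The work goes in short steps, Python scripts to look and compute and a shell command to move; the robot and the scene stay as the last step left them, time stands still between calls to the robot, and variables do not carry over. Pictures are saved under pics/ and viewed, at most 10 in all, crops included, and the job is handed in when it is done.

```bash
mkdir -p pics; ls; python3 - <<'E'
from rig import *
import cv2,numpy as np
for c in("scene","top"):
    d=capture(c); cv2.imwrite(f"pics/{c}0.png",d["color"][...,::-1]); print(c,d["fx"],d["cx"],d["cy"],np.round(d["R"],3).tolist(),np.round(d["t"],3).tolist())
    for n in("amber_bottle","mat","rack","cap","green_bottle","blue_bottle"):
        print(n,[(round(o["p"],2),np.round(o["bbox"]).tolist()) for o in cut_out(c,n)])
print(sense())
E
```

```text
pics
scene 462.5568741715355 315.47387886780245 206.99829200811195 [[0.655, 0.756, -0.024], [0.455, -0.419, -0.785], [-0.603, 0.503, -0.619]] [-0.381, -0.129, 1.368]
amber_bottle [(0.88, [394.0, 235.0, 27.0, 80.0]), (0.59, [336.0, 198.0, 27.0, 84.0])]
mat [(0.69, [197.0, 337.0, 103.0, 90.0])]
rack [(0.65, [377.0, 213.0, 145.0, 151.0])]
cap [(0.8, [335.0, 199.0, 25.0, 80.0])]
green_bottle [(0.76, [370.0, 178.0, 24.0, 78.0])]
blue_bottle []
top 421.57872228277404 316.3186849342134 198.80583722210142 [[0.003, -1.0, 0.001], [-0.977, -0.003, -0.215], [0.215, -0.0, -0.977]] [0.028, 0.623, 0.954]
amber_bottle [(0.88, [276.0, 171.0, 22.0, 38.0]), (0.84, [296.0, 218.0, 23.0, 37.0])]
mat [(0.75, [440.0, 225.0, 72.0, 68.0])]
rack [(0.62, [245.0, 216.0, 162.0, 58.0])]
cap [(0.86, [274.0, 170.0, 27.0, 32.0]), (0.69, [298.0, 217.0, 21.0, 35.0])]
green_bottle [(0.97, [250.0, 216.0, 32.0, 32.0])]
blue_bottle [(0.58, [199.0, 216.0, 40.0, 32.0])]
{'clock': 0.7, 'joint_positions': array([-1.17950514,  0.61489841, -0.01261093,  1.42338369,  0.00808629,
        1.10339924, -0.04038848]), 'joint_velocities': array([1.25947331e-03, 8.45483103e-04, 4.45817167e-04, 1.10855769e-03,
       8.68884340e-04, 5.47254577e-09, 1.00181967e-03]), 'effort': array([-4.04860766e-04, -4.58686960e+01,  2.08666055e-01, -1.65996212e+01,
       -6.11722469e-02,  1.29452095e-02,  1.91568489e-06]), 'tool_pos': array([0.26369281, 0.59408604, 0.21864664]), 'ee_rot': array([ 2.07352018e-01,  9.78266395e-01, -1.39653171e-05, -3.07677271e-05]), 'wrist_force': array([-0.74005282,  0.90451287,  0.03524776]), 'torque': array([-0.03727721,  0.01712863, -0.05535543]), 'grasp_force': 0.0, 'width': 1.0004305696542224}
```

View pics/scene0.png

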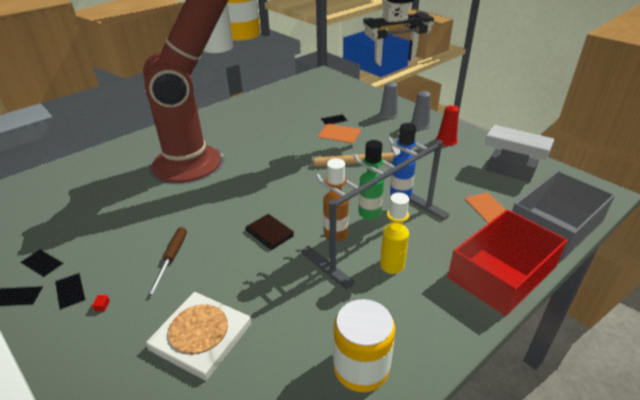

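View pics/top0.png

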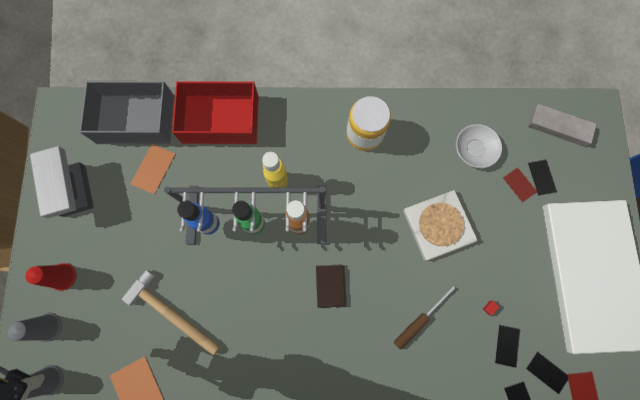

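In the scene picture the amber bottle with the white cap is in the near fork, at (336,198), and in the top picture at (297,215). The green bottle is at (372,178) and the blue one at (405,160). The mat is at (198,328) in scene and (441,224) in top.

There are two candidates: amber at scene (336,198) and yellow at (394,235), which stands behind the rack at top (275,171). The amber one fits because it is brown, has a label band and hangs in a fork. I'll measure and confirm with a crop. Moves can only turn about the tool's z, so I'll also check what the arm does at the edge of its reach.

```bash
cat > h.py <<'E'
import numpy as np,cv2
from rig import *
def ray(d,u,v):
    R=np.array(d["R"]);t=np.array(d["t"])
    g=R.T@np.array([(u-d["cx"])/d["fx"],(v-d["cy"])/d["fy"],1]); return -R.T@t,g/np.linalg.norm(g)
def onz(d,u,v,z):
    o,g=ray(d,u,v); return o+g*(z-o[2])/g[2]
def tri(a,p,b,q):
    o1,g1=ray(a,*p);o2,g2=ray(b,*q)
    s=np.linalg.lstsq(np.c_[g1,-g2],o2-o1,rcond=None)[0]
    A,B=o1+g1*s[0],o2+g2*s[1]; return (A+B)/2,np.linalg.norm(A-B)
def proj(d,X):
    c=np.array(d["R"])@X+np.array(d["t"]); return np.array([d["fx"]*c[0]/c[2]+d["cx"],d["fy"]*c[1]/c[2]+d["cy"]])
E
python3 - <<'E'
from h import *
s=capture("scene");t=capture("top")
for n in("amber_bottle","mat"):
  for nm,d in(("scene",s),("top",t)):
    for o in cut_out(nm,n): 
        r,c=np.where(o["mask"]); print(n,nm,round(o["p"],2),c.mean(),r.mean(),len(r))
# white cap mask, mat
for nm,d,(x0,x1,y0,y1) in(("scene",s,(322,352,150,195)),("top",t,(282,312,190,235))):
    im=d["color"][y0:y1,x0:x1].astype(int); m=(im.min(2)>150); 
    r,c=np.where(m); print("cap",nm,c.min()+x0,c.max()+x0,r.min()+y0,r.max()+y0,c.mean()+x0,r.mean()+y0)
a=cv2.resize(s["color"][140:280,280:440],None,fx=3,fy=3,interpolation=cv2.INTER_CUBIC)
b=cv2.resize(t["color"][155:255,160:340],(480,267),interpolation=cv2.INTER_CUBIC)
cv2.imwrite("pics/crop1.png",np.vstack([a[:300],b])[...,::-1])
E
python3 -m handwheel '[[0,[0,0,-5],0],[0,[0,0,-5],0],[0,[0,0,-5],0],[0,[0,0,-5],0],[0,[0,0,-5],0],[0,[0,0,-5],0],[0,[0,0,-5],0],[0,[0,0,-5],0],[0,[0,0,-5],0],[0,[0,0,-5],0]]'; python3 -c "
from rig import sense;s=sense();print(s['joint_positions'],s['tool_pos'],s['ee_rot'])"
```

```text
amber_bottle scene 0.95 335.16326530612247 199.4588318085855 1421
amber_bottle scene 0.81 395.2287694974003 235.18659734257653 1731
amber_bottle top 0.91 297.71986417657047 216.15110356536502 589
amber_bottle top 0.65 274.7590909090909 169.9439393939394 660
mat scene 0.76 199.04994147483418 334.2056184159188 5126
mat top 0.61 439.6584758942457 224.92379471228617 3215
cap scene 322 351 158 194 337.5953307392996 168.58365758754863
cap top 286 305 192 230 294.6489361702128 208.77925531914894
clock: 2.0
tool_pos: [0.2404, 0.5416, 0.6238]
ee_rot: [0.207, 0.977, 0.055, 0.012]
wrist_force: [-0.2, 1.0, -0.5]
width: 1.002
grasp_force: 0.0
[-1.24426278e+00  4.40207997e-01  1.36134550e-01  6.08529635e-01
 -6.66202410e-02  1.98202299e+00 -1.25409984e-03] [0.24036387 0.54157297 0.62382203] [0.2069823  0.97670105 0.05544757 0.01178803]
```

View pics/crop1.png

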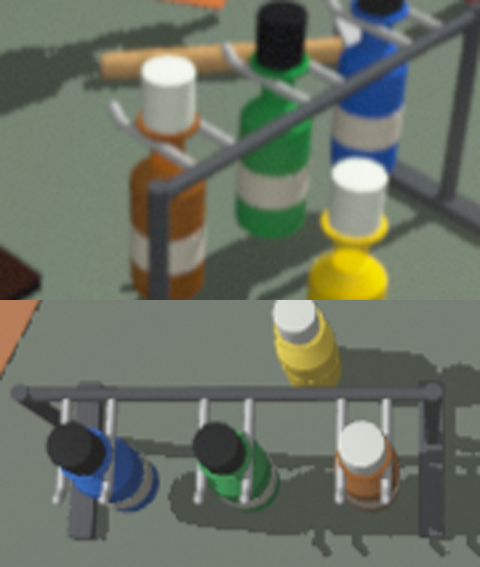

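The crop confirms the amber bottle: brown, white cap, in the fork at the -y end of the rack. The yellow one stands on the table behind the rack. At the reach limit the tool tilted about 6°, so I'll see whether that tilt accumulates.

```bash
cat >> h.py <<'E'
from scipy.spatial.transform import Rotation as Ro
def st():
    s=sense();R=Ro.from_quat(s["ee_rot"]).as_matrix()
    print("t",round(s["clock"],2),"pos",np.round(s["tool_pos"],4),"q",np.round(s["joint_positions"],3),"\nX",np.round(R[:,0],3),"Y",np.round(R[:,1],3),"Z",np.round(R[:,2],3),"F",np.round(s["wrist_force"],1),"w",round(s["width"],3),"g",s["grasp_force"])
E
python3 -c "from h import *;st()"
python3 -m handwheel '[[0,[0,0,-5],0],[0,[0,0,-5],0],[0,[0,0,-5],0],[0,[0,0,-5],0],[0,[0,0,-5],0]]' >/dev/null; python3 -c "from h import *;st()"
python3 -m handwheel '[[0,[0,0,0],0],[0,[0,0,5],0],[0,[0,0,5],0],[0,[0,0,5],0]]' >/dev/null; python3 -c "from h import *;st()"
```

```text
t 2.0 pos [0.2404 0.5416 0.6238] q [-1.244e+00  4.400e-01  1.360e-01  6.090e-01 -6.700e-02  1.982e+00
 -1.000e-03] 
X [-0.914  0.406 -0.   ] Y [0.403 0.908 0.113] Z [ 0.046  0.103 -0.994] F [-0.2  1.  -0.5] w 1.002 g 0.0
t 2.5 pos [0.2038 0.459  0.7209] q [-1.318  0.234  0.208  0.653 -0.062  1.982 -0.002] 
X [-0.914  0.406  0.   ] Y [0.39  0.879 0.273] Z [ 0.11   0.249 -0.962] F [-1.3  0.7  0. ] w 0.996 g 0.0
t 2.9 pos [0.2205 0.4975 0.572 ] q [-1.347  0.173  0.194  1.181 -0.032  1.518 -0.009] 
X [-0.914  0.405 -0.   ] Y [0.39  0.881 0.268] Z [ 0.109  0.245 -0.963] F [-0.1  1.4  0.4] w 0.998 g 0.0
```

The tilt stays when I back off, so pushing against the reach limit can bring the tool to horizontal. A roll about tool z then inverts the bottle. Next I'll swing to the front and push outward along +x there, so the tool ends up pointing +x, straight into the forks.

```bash
python3 -m handwheel '[[0,[-3.9,-2.4,-0.67],0],[0,[-3.9,-2.4,-0.67],0],[0,[-3.9,-2.4,-0.67],0],[0,[-3.9,-2.4,-0.67],0],[0,[-3.9,-2.4,-0.67],0],[0,[-3.9,-2.4,-0.67],0],[0,[-3.9,-2.4,-0.67],0]]' >/dev/null
python3 -m handwheel '[[0,[-3.9,-2.4,-0.67],0],[0,[-3.9,-2.4,-0.67],0],[0,[-3.9,-2.4,-0.67],0],[0,[-3.9,-2.4,-0.67],0],[0,[-3.9,-2.4,-0.67],0],[0,[-3.9,-2.4,-0.67],0]]' >/dev/null
cat >> h.py <<'E'
def loc(*v):
    "world shift (cm) -> tool axes"
    return np.round(Ro.from_quat(sense()["ee_rot"]).inv().apply(v),2).tolist()
E
python3 - <<'E'
from h import *
st(); print(loc(5,0,0))
s=capture("scene");t=capture("top")
# ellipse of mat (cork colour) and cap tops
for nm,d,b in(("scene",s,(145,255,290,380)),("top",t,(400,480,185,265))):
    x0,x1,y0,y1=b; h=cv2.cvtColor(d["color"],cv2.COLOR_RGB2HSV)[y0:y1,x0:x1]
    m=((h[...,1]>70)&(h[...,2]>100)).astype(np.uint8); c=max(cv2.findContours(m,0,1)[0],key=cv2.contourArea)
    e=cv2.fitEllipse(cv2.convexHull(c)); print("mat",nm,e,onz(d,e[0][0]+x0,e[0][1]+y0,.030))
# bottles via cut_out masks: fit axis point by matching projected silhouette centroid
def sil(X):
    pts=[];
    for z,r in((0,.027),(.098,.027),(.112,.012),(.142,.022),(.146,.018),(.186,.018)):
        for a in np.linspace(0,2*np.pi,24): pts.append(X+[r*np.cos(a),r*np.sin(a),z])
    return np.array(pts)
from scipy.optimize import least_squares
def bb(d,X):
    p=np.array([proj(d,q) for q in sil(X)]); return np.r_[p.min(0),p.max(0)]
for n,g in(("amber_bottle",(.6,.05)),("green_bottle",(.6,.16)),("blue_bottle",(.6,.27))):
    for nm,d in(("scene",s),("top",t)):
        for o in cut_out(nm,n):
            r,c=np.where(o["mask"]); B=np.array([c.min(),r.min(),c.max()+1,r.max()+1])
            f=least_squares(lambda q:bb(d,np.r_[q,.05])-B,g,loss="soft_l1")
            print(n,nm,round(o["p"],2),f.x.round(4),np.round(f.fun,1))
E
```

```text
t 4.2 pos [ 0.5541 -0.0058  0.5728] q [-0.286  0.356  0.729  1.002 -0.527  1.832  1.415] 
X [-0.914  0.405  0.003] Y [0.391 0.88  0.27 ] Z [ 0.106  0.248 -0.963] F [0.4 1.  1.3] w 1.0 g 0.0
[-4.57, 1.95, 0.53]
mat scene ((52.50477981567383, 38.712581634521484), (46.57583236694336, 61.93025207519531), 66.6282958984375) [ 0.57324221 -0.28260126  0.03      ]
mat top ((43.50828552246094, 47.05716323852539), (89.0669174194336, 128.65103149414062), 11.616642951965332) [ 0.54849684 -0.28531039  0.03      ]
amber_bottle scene 0.87 [0.7184 0.0907] [-1.3 -6.   1.1  1.4]
amber_bottle scene 0.81 [0.5665 0.0747] [ 0.2 -0.2 -0.2  0.2]
amber_bottle scene 0.45 [0.7828 0.1131] [109.1  59.6  -1.7  -1.3]
amber_bottle top 0.84 [0.5651 0.0692] [-0.9  0.3  1.  -0.4]
amber_bottle top 0.78 [0.6704 0.1235] [-0.9 -1.6  1.4  4.2]
green_bottle scene 0.67 [0.5655 0.184 ] [ 0.1  0.9 -0.1 -0.7]
green_bottle top 0.91 [0.5658 0.1809] [-0.1 -0.2  0.2  0.2]
green_bottle top 0.17 [ 0.5597 -0.1529] [-22.8  -1.7   1.4  16.1]
blue_bottle scene 0.57 [0.5588 0.3022] [-0.3 -2.1  0.2  1.1]
blue_bottle top 0.78 [0.5644 0.2876] [ 0.5  0.3 -0.7 -0.4]
```

```bash
python3 -m handwheel '[[0,[0,0,0],-0.14],[0,[0,0,0],-0.14],[0,[0,0,0],-0.14]]' >/dev/null;python3 -c "from h import *;st();print(loc(5,0,0))"
python3 -m handwheel '[[0,[-5,0,0],0],[0,[-5,0,0],0],[0,[-5,0,0],0],[0,[-5,0,0],0],[0,[-5,0,0],0],[0,[-5,0,0],0]]' >/dev/null;python3 -c "from h import *;st();print(loc(5,0,0))"
python3 -m handwheel '[[0,[-5,0,0],0],[0,[-5,0,0],0],[0,[-5,0,0],0],[0,[-5,0,0],0],[0,[-5,0,0],0],[0,[-5,0,0],0]]' >/dev/null;python3 -c "from h import *;st();print(loc(5,0,0))"
```

```text
t 4.9 pos [ 0.552  -0.0029  0.5755] q [-0.252  0.338  0.644  1.003 -0.491  1.817  1.811] 
X [-0.994  0.003 -0.113] Y [-0.025  0.969  0.247] Z [ 0.11   0.248 -0.962] F [ 0.4 -0.2  0.5] w 1.001 g 0.0
[-4.97, -0.13, 0.55]
t 5.5 pos [0.726  0.0284 0.5655] q [ 0.046  0.724 -0.184  0.262 -0.071  1.981  1.531] 
X [-0.982 -0.058 -0.178] Y [-0.091  0.978  0.186] Z [ 0.164  0.199 -0.966] F [40.7  3.2 27.7] w 1.0 g 0.0
[-4.91, -0.46, 0.82]
t 6.1 pos [0.7831 0.0275 0.5092] q [-0.09   0.876  1.161  0.263 -1.259  1.982  1.681] 
X [-0.981 -0.02  -0.193] Y [-0.06   0.977  0.204] Z [ 0.184  0.211 -0.96 ] F [-0.1 -1.  -0.1] w 1.002 g 0.0
[-4.91, -0.3, 0.92]
```

```bash
python3 -m handwheel '[[0,[-0.9,1,-4.8],0],[0,[-0.9,1,-4.8],0],[0,[-0.9,1,-4.8],0],[0,[-0.9,1,-4.8],0],[0,[-0.9,1,-4.8],0],[0,[-0.9,1,-4.8],0]]' >/dev/null;python3 -c "from h import *;st();print(loc(-1.7,0,4.7))"

```

```text
t 6.7 pos [0.6771 0.0317 0.66  ] q [ 0.045  0.59  -0.094  0.264 -0.179  1.982  1.476] 
X [-0.956  0.006 -0.292] Y [-0.059  0.975  0.214] Z [ 0.286  0.222 -0.932] F [ 1.  -0.7 -0.7] w 1.0 g 0.0
[0.25, 1.11, -4.87]
```

```bash
python3 -m handwheel '[[0,[0.2,1.1,-4.85],0],[0,[0.2,1.1,-4.85],0],[0,[0.2,1.1,-4.85],0],[0,[0.2,1.1,-4.85],0],[0,[0.2,1.1,-4.85],0],[0,[0.2,1.1,-4.85],0],[0,[0.2,1.1,-4.85],0],[0,[0.2,1.1,-4.85],0],[0,[0.2,1.1,-4.85],0],[0,[0.2,1.1,-4.85],0]]' >/dev/null;python3 -c "from h import *;st();print(loc(-3,0,4))"

```

```text
t 7.7 pos [0.4642 0.0584 0.8897] q [ 0.183  0.203 -0.449  0.263 -0.05   1.982  1.308] 
X [-0.792  0.096 -0.603] Y [-0.094  0.957  0.275] Z [ 0.603  0.274 -0.749] F [ 0.6 -1.1  0.3] w 1.004 g 0.0
[-0.04, 1.38, -4.81]
```

```bash
python3 -m handwheel '[[0,[0,0,-5],0],[0,[0,0,-5],0],[0,[0,0,-5],0],[0,[0,0,-5],0],[0,[0,0,-5],0],[0,[0,0,-5],0],[0,[0,0,-5],0],[0,[0,0,-5],0]]' >/dev/null;python3 -c "from h import *;st();print(loc(-4,0,3))"

```

```text
t 8.5 pos [ 0.3182 -0.0064  0.9796] q [ 1.628  0.074 -1.345  0.263 -0.529  1.982  1.421] 
X [-0.629  0.167 -0.759] Y [-0.135  0.938  0.318] Z [ 0.766  0.303 -0.568] F [ 0.8  0.4 -0.9] w 1.003 g 0.0
[0.24, 1.5, -4.77]
```

```bash
python3 -m handwheel '[[0,[1,1.3,-4.6],0],[0,[1,1.3,-4.6],0],[0,[1,1.3,-4.6],0],[0,[1,1.3,-4.6],0],[0,[1,1.3,-4.6],0],[0,[1,1.3,-4.6],0]]' >/dev/null;python3 -c "from h import *;st();print(loc(-4,0,3))"

```

```text
t 9.1 pos [ 0.243  -0.039   1.0359] q [ 2.329  0.108 -1.344  0.263 -1.223  1.982  1.501] 
X [-0.469  0.233 -0.852] Y [-0.206  0.909  0.362] Z [ 0.859  0.345 -0.379] F [-1.  -0.5  0.5] w 0.999 g 0.0
[-0.68, 1.91, -4.57]
```

```bash
python3 -c "from h import *;print(loc(-1,-4.5,1.7))"; python3 -m handwheel '[[0,[-2,-3.3,-3.1],0],[0,[-2,-3.3,-3.1],0],[0,[-2,-3.3,-3.1],0],[0,[-2,-3.3,-3.1],0],[0,[-2,-3.3,-3.1],0]]' >/dev/null;python3 -c "from h import *;st()"

```

```text
[-2.03, -3.27, -3.06]
t 9.6 pos [ 0.1965 -0.233   1.0043] q [ 2.031  0.331 -1.13   0.263 -1.03   1.982  1.701] 
X [-0.392  0.262 -0.882] Y [-0.215  0.906  0.365] Z [ 0.894  0.333 -0.299] F [ 0.1 -0.6  0.4] w 0.998 g 0.0
```

```bash
cat > fk.py <<'E'
import numpy as np, itertools
from scipy.optimize import least_squares
from scipy.spatial.transform import Rotation as Ro
LO=np.array([-3.12,-.3,-1.34,.26,-1.36,.01,-2.84]);HI=np.array([3.12,2.06,1.32,2.42,4.5,1.98,2.84])
D=[([-1.1795,.6149,-.0126,1.4234,.0081,1.1034,-.0404],[.2637,.5941,.2186],[0,0,-1]),
([-1.318,.234,.208,.653,-.062,1.982,-.002],[.2038,.459,.7209],[.11,.249,-.962]),
([-1.347,.173,.194,1.181,-.032,1.518,-.009],[.2205,.4975,.572],[.109,.245,-.963]),
([-.286,.356,.729,1.002,-.527,1.832,1.415],[.5541,-.0058,.5728],[.106,.248,-.963]),
([-.252,.338,.644,1.003,-.491,1.817,1.811],[.552,-.0029,.5755],[.11,.248,-.962]),
([2.031,.331,-1.13,.263,-1.03,1.982,1.701],[.1965,-.233,1.0043],[.894,.333,-.299]),
([2.329,.108,-1.344,.263,-1.223,1.982,1.501],[.243,-.039,1.0359],[.859,.345,-.379])]
def fk(q,p,s):
    a=Ro.from_euler("z",s[0]*q[0])*Ro.from_euler("y",q[1]); P=np.array([0,0,p[0]])+a.apply([0,0,p[1]])
    a=a*Ro.from_euler("z",s[1]*q[2])*Ro.from_euler("y",q[3]); P=P+a.apply([0,0,p[2]])
    a=a*Ro.from_euler("z",s[2]*q[4])*Ro.from_euler("y",q[5]); P=P+a.apply([0,0,p[3]])
    return P,a*Ro.from_euler("z",s[3]*q[6])
def fit():
    best=None
    for s in itertools.product((1,-1),repeat=3):
        s=s+(1,)
        def f(p):
            return np.concatenate([np.r_[(r:=fk(q,p,s))[0]-x,.3*(r[1].apply([0,0,1])-z)] for q,x,z in D])
        r=least_squares(f,[.35,.4,.4,.25]); 
        if best is None or r.cost<best[0]: best=(r.cost,r.x,s)
    return best
if __name__=="__main__": print(fit())
E
python3 fk.py
```

```text
(np.float64(0.0008646507273360857), array([0.2675029 , 0.51093696, 0.38928504, 0.29546203]), (-1, -1, -1, 1))
```

```bash
cat > ik.py <<'E'
from fk import *
_,p,s=fit()
Z=np.array([.894,.333,-.299]);Z/=np.linalg.norm(Z)
Y=np.cross([0,0,1],Z);Y/=np.linalg.norm(Y)
def ik(x,n=30):
    out=[];rng=np.random.default_rng(0)
    for _ in range(n):
        f=lambda q:(lambda r:np.r_[r[0]-x,.3*(r[1].apply([0,0,1])-Z)])(fk(q,p,s))
        r=least_squares(f,rng.uniform(LO,HI),bounds=(LO,HI)); out.append((r.cost,r.x.round(2)))
    return sorted(out,key=lambda t:t[0])
for nm,x in (("grasp",[.58,.077,.107]),("pre",[.48,.04,.107]),("prehigh",[.45,.02,.35]),("invert",[.5,-.1,.4]),("place",[.58,-.28,.09])):
    o=ik(np.array(x)); g=[v for c,v in o if c<1e-6]; print(nm,o[0][0],len(g));[print(v) for v in g[:4]]
E
python3 ik.py
```

```text
grasp 7.146396256057671e-05 0
pre 0.00363523906919962 0
prehigh 0.001409243419372174 0
invert 2.4805875168529186e-06 0
place 8.010122555467333e-23 29
[0.72 0.97 0.22 1.99 4.38 1.37 2.84]
[0.27 1.24 0.91 1.99 4.1  1.94 2.54]
[ 0.25  1.26  0.95  1.99  4.08  1.97 -2.84]
[ 1.09  0.99 -0.3   1.99  4.5   0.98 -2.84]
```

```bash
cat > scan.py <<'E'
from fk import *
_,p,s=fit()
def ik(x,Z,lo,hi,n=8):
    best=(9,None);rng=np.random.default_rng(0)
    f=lambda q:(lambda r:np.r_[r[0]-x,.3*(r[1].apply([0,0,1])-Z)])(fk(np.r_[q,0],p,s))
    for _ in range(n):
        r=least_squares(f,rng.uniform(lo,hi)[:6],bounds=(lo[:6],hi[:6]),max_nfev=60)
        if r.cost<best[0]: best=(r.cost,r.x.round(2))
        if best[0]<1e-7: break
    return best
if __name__=="__main__":
  for flip in(0,1):
    lo,hi=LO.copy(),HI.copy()
    if flip: lo[4]=1.7
    else: hi[4]=1.5
    for tau in(60,67,73):
      for az in(0,20,40,60,75):
        t,a=np.radians([tau,az]);Z=np.array([np.sin(t)*np.cos(a),np.sin(t)*np.sin(a),-np.cos(t)])
        G=np.array([.566,.072,.125])+.012*Z
        e=[np.sqrt(2*ik(x,Z,lo,hi)[0])*1000 for x in(G,G-[.07,0,0],G-.08*Z)]
        print(flip,tau,az,np.round(e,1))
E
time python3 scan.py
```

```text
0 60 0 [136.  144.9 127.7]
0 60 20 [124.7 137.3 115. ]
0 60 40 [59.9 73.  42.9]
0 60 60 [0. 0. 0.]
0 60 75 [0. 0. 0.]
0 67 0 [163.  168.9 157.9]
0 67 20 [146.2 157.5 139.2]
0 67 40 [68.4 80.2 52.4]
0 67 60 [0. 0. 0.]
0 67 75 [0. 0. 0.]
0 73 0 [179.5 180.  176.5]
0 73 20 [157.  165.6 151.2]
0 73 40 [71.1 81.6 55.5]
0 73 60 [0. 0. 0.]
0 73 75 [0. 0. 0.]
1 60 0 [ 8.  65.  59.3]
1 60 20 [ 1.8 59.9 49.3]
1 60 40 [ 0.  13.5  0. ]
1 60 60 [ 0.   0.  17.1]
1 60 75 [18.3 46.1 63.7]
1 67 0 [21.  80.4 82. ]
1 67 20 [13.3 73.3 68.1]
1 67 40 [ 0.  18.8  0. ]
1 67 60 [ 0.   0.  15.6]
1 67 75 [20.  48.4 65.1]
1 73 0 [27.2 86.9 94.8]
1 73 20 [18.4 78.4 77.2]
1 73 40 [ 0.  19.7  0. ]
1 73 60 [ 0.   0.  16.4]
1 73 75 [22.8 51.7 67.6]
real	0m46.539s
user	0m46.663s
sys	0m0.224s
```

```bash
python3 -m handwheel '[[0,[0.2,4.9,0],0],[0,[0.2,4.9,0],0],[0,[0.2,4.9,0],0],[0,[0.2,4.9,0],0],[0,[0.2,4.9,0],0],[0,[0.2,4.9,0],0],[0,[0.2,4.9,0],0],[0,[0.2,4.9,0],0]]' >/dev/null;python3 -c "from h import *;st()"

```

```text
t 10.4 pos [ 0.2142 -0.0369  1.0517] q [ 2.417  0.135 -1.344  0.263 -1.361  1.982  1.487] 
X [-0.43   0.247 -0.868] Y [-0.261  0.887  0.382] Z [ 0.864  0.391 -0.317] F [ 0.1 -0.4 -0.6] w 0.997 g 0.0
```

```bash
cat > sim.py <<'E'
from fk import *
_,p,s=fit()
V=.07*np.array([2.79,2.79,3.14,3.14,3.14,3.14,3.14])
def step(q,sh,turn,w=.3,lam=.01):
    P,R=fk(q,p,s); 
    P1=P+R.apply(np.array(sh)/100); R1=R*Ro.from_euler("z",turn)
    f=lambda x:(lambda r:np.r_[r[0]-P1,w*(R1.inv()*r[1]).as_rotvec(),lam*(x-q)])(fk(x,p,s))
    lo=np.maximum(LO,q-V)-1e-6;hi=np.minimum(HI,q+V)+1e-6
    return least_squares(f,np.clip(q,lo+1e-7,hi-1e-7),bounds=(lo,hi),max_nfev=30).x
def run(q,rows,**k):
    for sh,t in rows: q=step(np.clip(q,LO,HI),sh,t,**k)
    return q
def show(q,tag=""):
    P,R=fk(q,p,s);M=R.as_matrix();Z=M[:,2]
    print(tag,"pos",P.round(3),"tau",round(np.degrees(np.arccos(-Z[2])),1),"az",round(np.degrees(np.arctan2(Z[1],Z[0])),1),"q",q.round(2))
if __name__=="__main__":
  tests=[([.045,.59,-.094,.264,-.179,1.982,1.476],[([.2,1.1,-4.85],0)]*10,"real .464 .058 .89 tau41.5 az24.4"),
  ([.183,.203,-.449,.263,-.05,1.982,1.308],[([0,0,-5],0)]*8,"real .318 -.006 .98 tau55.4 az21.6"),
  ([2.329,.108,-1.344,.263,-1.223,1.982,1.501],[([-2,-3.3,-3.1],0)]*5,"real .197 -.233 1.004 tau72.6 az20.4"),
  ([-.252,.338,.644,1.003,-.491,1.817,1.811],[([-5,0,0],0)]*12,"real .783 .028 .509 tau16 az49")]
  for w in(.1,.2,.4,.8):
    for q,r,t in tests: show(run(np.array(q),r,w=w),f"w{w} {t}\n  ")
E
python3 sim.py
```

```text
w0.1 real .464 .058 .89 tau41.5 az24.4
   pos [ 0.406 -0.039  1.047] tau 71.0 az 13.9 q [ 0.76  0.08 -0.15  0.26 -0.79  1.68  1.43]
w0.1 real .318 -.006 .98 tau55.4 az21.6
   pos [0.136 0.007 1.078] tau 76.4 az 3.2 q [ 0.33 -0.25  0.61  0.26 -0.94  1.89  1.16]
w0.1 real .197 -.233 1.004 tau72.6 az20.4
   pos [ 0.142 -0.236  0.978] tau 82.5 az 27.7 q [ 2.56  0.31 -1.34  0.71 -1.36  1.98  1.06]
w0.1 real .783 .028 .509 tau16 az49
   pos [ 0.287 -0.509  0.416] tau 14.9 az 65.5 q [ 0.76  0.58  0.77  1.11 -0.53  1.81  0.64]
w0.2 real .464 .058 .89 tau41.5 az24.4
   pos [ 0.41  -0.033  1.003] tau 62.6 az 16.4 q [ 0.68  0.1  -0.17  0.26 -0.7   1.79  1.44]
w0.2 real .318 -.006 .98 tau55.4 az21.6
   pos [0.164 0.006 1.048] tau 70.1 az 9.1 q [ 0.4  -0.21  0.69  0.32 -1.15  1.98  1.11]
w0.2 real .197 -.233 1.004 tau72.6 az20.4
   pos [ 0.138 -0.23   0.989] tau 79.1 az 21.6 q [ 2.6   0.29 -1.34  0.62 -1.31  1.98  1.1 ]
w0.2 real .783 .028 .509 tau16 az49
   pos [ 0.29  -0.51   0.414] tau 15.5 az 65.9 q [ 0.77  0.59  0.76  1.11 -0.54  1.81  0.63]
w0.4 real .464 .058 .89 tau41.5 az24.4
   pos [ 0.
[... 298 characters left out ...]
.3 q [ 2.5   0.29 -1.34  0.54 -1.2   1.98  1.14]
w0.4 real .783 .028 .509 tau16 az49
   pos [ 0.29  -0.51   0.413] tau 15.7 az 66.1 q [ 0.77  0.59  0.76  1.1  -0.54  1.82  0.63]
w0.8 real .464 .058 .89 tau41.5 az24.4
   pos [0.46  0.007 0.826] tau 31.7 az 27.6 q [ 0.62  0.21 -0.84  0.49 -0.01  1.98  1.54]
w0.8 real .318 -.006 .98 tau55.4 az21.6
   pos [0.238 0.027 0.939] tau 49.7 az 21.0 q [ 0.   -0.21  0.26  0.57 -0.46  1.98  1.15]
w0.8 real .197 -.233 1.004 tau72.6 az20.4
   pos [ 0.184 -0.228  0.974] tau 71.0 az 20.8 q [ 2.4   0.28 -1.34  0.52 -1.09  1.98  1.14]
w0.8 real .783 .028 .509 tau16 az49
   pos [ 0.29  -0.51   0.413] tau 15.7 az 66.1 q [ 0.77  0.59  0.76  1.1  -0.54  1.82  0.63]
```

```bash
sed -i 's/Ro.from_euler("z",s\[3\]\*q\[6\])/Ro.from_euler("z",np.pi\/2-q[6])/' fk.py; python3 sim.py; python3 -c "
from sim import *;P,R=fk([ 2.417,0.135,-1.344,0.263,-1.361,1.982,1.487],p,s);print(P,R.as_matrix().T.round(3))"
```

```text
w0.1 real .464 .058 .89 tau41.5 az24.4
   pos [0.342 0.033 1.021] tau 63.2 az 18.0 q [ 0.5   0.   -0.01  0.26 -0.73  1.85  1.41]
w0.1 real .318 -.006 .98 tau55.4 az21.6
   pos [0.136 0.007 1.078] tau 76.4 az 3.2 q [ 0.33 -0.25  0.61  0.26 -0.94  1.89  1.46]
w0.1 real .197 -.233 1.004 tau72.6 az20.4
   pos [ 0.172 -0.275  1.084] tau 90.6 az 14.5 q [ 2.15  0.37 -1.22  0.26 -1.1   1.72  1.69]
w0.1 real .783 .028 .509 tau16 az49
   pos [ 0.965 -0.063  0.838] tau 87.8 az 5.7 q [ 0.07  0.76  0.5   0.26 -0.91  0.68  1.68]
w0.2 real .464 .058 .89 tau41.5 az24.4
   pos [0.344 0.037 0.985] tau 55.7 az 20.6 q [ 0.46  0.03 -0.07  0.26 -0.65  1.95  1.4 ]
w0.2 real .318 -.006 .98 tau55.4 az21.6
   pos [0.164 0.006 1.048] tau 70.1 az 9.1 q [ 0.4  -0.21  0.69  0.32 -1.15  1.98  1.5 ]
w0.2 real .197 -.233 1.004 tau72.6 az20.4
   pos [ 0.179 -0.266  1.06 ] tau 85.5 az 16.1 q [ 2.12  0.37 -1.21  0.26 -1.07  1.8   1.69]
w0.2 real .783 .028 .509 tau16 az49
   pos [ 0.948 -0.039  0.731] tau 68.2 az 10.9 q [ 0.08  0.77  0.41  0.26 -0.76  1.01  1.63]
w0.4 real .464 .058 .89 tau41.5 az24.4
   pos [0.37  0.05
[... 396 characters left out ...]
0.561] tau 39.5 az 22.6 q [ 0.06  0.84  0.32  0.26 -0.61  1.45  1.6 ]
w0.8 real .464 .058 .89 tau41.5 az24.4
   pos [0.391 0.07  0.833] tau 30.9 az 29.6 q [ 0.93  0.08 -1.16  0.61 -0.09  1.98  1.32]
w0.8 real .318 -.006 .98 tau55.4 az21.6
   pos [0.238 0.027 0.939] tau 49.7 az 21.0 q [ 0.   -0.21  0.26  0.57 -0.46  1.98  1.46]
w0.8 real .197 -.233 1.004 tau72.6 az20.4
   pos [ 0.201 -0.241  0.995] tau 71.0 az 20.5 q [ 2.04  0.35 -1.34  0.26 -0.82  1.98  1.69]
w0.8 real .783 .028 .509 tau16 az49
   pos [0.843 0.02  0.454] tau 21.9 az 42.9 q [ 0.05  0.92  0.15  0.26 -0.41  1.7   1.58]
[ 0.21444646 -0.05233656  1.04969551] [[-0.43   0.247 -0.868]
 [-0.261  0.886  0.382]
 [ 0.864  0.391 -0.316]]
```

```bash
cat > plan.py <<'E'
from sim import *
q0=np.array([ 2.417,0.135,-1.344,0.263,-1.361,1.982,1.487])
def goto(q,tgt,n,w):
    for _ in range(n):
        P,R=fk(q,p,s); d=np.array(tgt)-P; L=np.linalg.norm(d)
        if L>.045: d*=.045/L
        q=step(np.clip(q,LO,HI),R.inv().apply(d)*100,0,w=w)
    return q
for w in(.5,.8):
  for name,path in {"front low":[(.45,-.1,.6,14),(.48,-.05,.3,12),(.48,-.02,.12,12)],
   "left":[(.45,-.1,.6,14),(.3,.4,.6,16),(.3,.4,.3,12),(.45,.0,.15,14)],
   "right":[(.45,-.2,.6,14),(.4,-.4,.4,12),(.45,-.2,.15,12),(.52,0,.12,12)],
   "leftup":[(.45,-.1,.6,14),(.0,.5,.6,16),(-.2,.5,.8,12),(-.2,.3,1.05,12)]}.items():
    q=q0
    for x in path:
        q=goto(q,x[:3],x[3],w); show(q,f"w{w} {name} {x}")
E
python3 plan.py
```

```text
w0.5 front low (0.45, -0.1, 0.6, 14) pos [ 0.45 -0.1   0.6 ] tau 64.3 az 28.3 q [ 1.99 -0.28 -0.88  1.83 -1.33  1.6   2.8 ]
w0.5 front low (0.48, -0.05, 0.3, 12) pos [ 0.48 -0.05  0.3 ] tau 49.2 az 30.8 q [ 1.5   0.26 -1.16  2.26 -1.12  0.49  2.84]
w0.5 front low (0.48, -0.02, 0.12, 12) pos [ 0.48 -0.02  0.12] tau 43.7 az 44.2 q [ 1.19  0.82 -1.06  2.32 -0.87  0.01  2.84]
w0.5 left (0.45, -0.1, 0.6, 14) pos [ 0.45 -0.1   0.6 ] tau 64.3 az 28.3 q [ 1.99 -0.28 -0.88  1.83 -1.33  1.6   2.8 ]
w0.5 left (0.3, 0.4, 0.6, 16) pos [0.308 0.404 0.6  ] tau 61.9 az 44.6 q [-0.5  -0.3  -0.37  1.89  0.05  0.45  0.83]
w0.5 left (0.3, 0.4, 0.3, 12) pos [0.293 0.386 0.315] tau 48.1 az 42.9 q [ 0.43 -0.17 -1.34  2.35  0.66  0.01  0.13]
w0.5 left (0.45, 0.0, 0.15, 14) pos [ 0.451 -0.     0.15 ] tau 33.5 az 25.5 q [ 1.05  0.53 -1.09  2.42  1.97  0.16 -0.09]
w0.5 right (0.45, -0.2, 0.6, 14) pos [ 0.45 -0.2   0.6 ] tau 66.2 az 27.6 q [ 2.18  0.01 -1.2   1.72 -1.16  1.41  2.8 ]
w0.5 right (0.4, -0.4, 0.4, 12) pos [ 0.4 -0.4  0.4] tau 66.2 az 27.6 q [ 2.    0.74 -1.22  1.69 -0.54  1.01  2.84]
w0.5 right (0.
[... 1829 characters left out ...]
, 0.15, 12) pos [ 0.45 -0.2   0.15] tau 67.3 az 27.0 q [ 1.81  1.28 -1.29  2.3  -0.19  0.03  2.84]
w0.8 right (0.52, 0, 0.12, 12) pos [ 0.526 -0.037  0.131] tau 66.2 az 45.8 q [ 1.39  1.29 -1.25  2.23 -0.32  0.01  2.84]
w0.8 leftup (0.45, -0.1, 0.6, 14) pos [ 0.45 -0.1   0.6 ] tau 67.7 az 26.4 q [ 1.83 -0.25 -0.76  1.89 -1.36  1.52  2.83]
w0.8 leftup (0.0, 0.5, 0.6, 16) pos [0.407 0.109 0.512] tau 69.3 az 41.3 q [ 0.29 -0.3   0.04  2.24 -1.36  0.97  2.83]
w0.8 leftup (-0.2, 0.5, 0.8, 12) pos [0.371 0.341 0.583] tau 69.4 az 49.9 q [-0.55 -0.3  -0.02  2.05 -0.97  0.34  2.04]
w0.8 leftup (-0.2, 0.3, 1.05, 12) pos [0.06  0.374 0.891] tau 67.6 az 50.8 q [-1.44 -0.25 -0.39  1.13  0.79  1.42  0.26]
```

```bash
python3 -m handwheel '[[0,[0,0,0],0.15],[0,[0,0,0],0.15],[0,[0,0,0],0.15],[0,[0,0,0],0.15],[0,[0,0,0],0.15],[0,[0,0,0],0.15]]' >/dev/null; python3 -c "from h import *;st();print(loc(2.14,-.57,-4.1))"
python3 -m handwheel '[[0,[-0.52,-3.58,2.93],0],[0,[-0.52,-3.58,2.93],0],[0,[-0.52,-3.58,2.93],0],[0,[-0.52,-3.58,2.93],0],[0,[-0.52,-3.58,2.93],0]]' >/dev/null; python3 -c "from h import *;st()"
python3 -m handwheel '[[0,[-0.52,-3.58,2.93],0],[0,[-0.52,-3.58,2.93],0],[0,[-0.52,-3.58,2.93],0],[0,[-0.52,-3.58,2.93],0],[0,[-0.52,-3.58,2.93],0],[0,[-0.52,-3.58,2.93],0]]' >/dev/null; python3 -c "from h import *;st();print(loc(-3.5,3.5,0))"
```

```text
t 11.0 pos [ 0.2138 -0.0374  1.0518] q [ 2.418  0.135 -1.344  0.263 -1.361  1.982  0.581] 
X [-0.47   0.851 -0.236] Y [0.177 0.352 0.919] Z [ 0.865  0.39  -0.317] F [ 1.  -0.2 -0.3] w 1.003 g 0.0
[-0.52, -3.59, 2.93]
t 11.5 pos [ 0.321  -0.1285  0.9221] q [ 2.633e+00  2.000e-03 -1.344e+00  8.490e-01 -1.361e+00  1.981e+00
  1.173e+00] 
X [-0.528  0.821 -0.216] Y [0.243 0.39  0.888] Z [ 0.814  0.416 -0.406] F [-0.2 -0.   0.8] w 1.001 g 0.0
t 12.1 pos [ 0.4171 -0.1612  0.6994] q [ 2.229 -0.1   -1.053  1.547 -1.238  1.673  1.764] 
X [-0.531  0.822 -0.206] Y [0.253 0.385 0.887] Z [ 0.809  0.419 -0.413] F [ 0.7 -0.7  0.7] w 0.996 g 0.0
[4.74, 0.46, -1.36]
```

```bash
cat > plan2.py <<'E'
from plan import goto
from sim import *
q0=np.array([2.229,-0.1,-1.053,1.547,-1.238,1.673,1.764])
for w in(.5,.8):
  for tgt in((-.1,.5,.7),(-.1,.5,.5),(-.1,.2,.7),(-.1,.5,.9),(.4,.8,.4),(-.2,0,.5)):
    q=q0
    for k in range(3):
        q=goto(q,tgt,8,w); show(q,f"w{w} {tgt} {8*k+8}")
E
python3 plan2.py | grep -v "front\|right\|left"
```

```text
w0.5 (-0.1, 0.5, 0.7) 8 pos [ 0.261 -0.06   0.713] tau 65.3 az 38.5 q [ 1.11 -0.3   0.14  1.66 -1.15  1.98  1.67]
w0.5 (-0.1, 0.5, 0.7) 16 pos [0.261 0.014 0.749] tau 63.7 az 53.5 q [ 0.72 -0.3   0.21  1.54 -1.13  1.98  1.43]
w0.5 (-0.1, 0.5, 0.7) 24 pos [0.243 0.142 0.806] tau 59.2 az 69.6 q [ 0.52 -0.3   0.02  1.33 -1.16  1.98  1.06]
w0.5 (-0.1, 0.5, 0.5) 8 pos [ 0.253 -0.064  0.609] tau 67.3 az 38.5 q [ 1.36 -0.3   0.03  1.96 -1.09  1.98  2.  ]
w0.5 (-0.1, 0.5, 0.5) 16 pos [0.166 0.025 0.468] tau 73.5 az 49.7 q [ 1.15 -0.3   0.37  2.41 -0.77  1.98  2.46]
w0.5 (-0.1, 0.5, 0.5) 24 pos [0.115 0.043 0.446] tau 72.0 az 60.6 q [ 0.83 -0.3   0.64  2.42 -0.58  1.98  2.5 ]
w0.5 (-0.1, 0.2, 0.7) 8 pos [ 0.218 -0.105  0.687] tau 65.8 az 32.7 q [ 1.02 -0.3   0.37  1.72 -1.06  1.98  1.79]
w0.5 (-0.1, 0.2, 0.7) 16 pos [ 0.202 -0.099  0.66 ] tau 66.3 az 39.8 q [ 0.75 -0.3   0.56  1.77 -0.99  1.98  1.83]
w0.5 (-0.1, 0.2, 0.7) 24 pos [ 0.201 -0.075  0.624] tau 67.3 az 46.0 q [ 0.69 -0.3   0.57  1.87 -0.95  1.98  1.91]
w0.5 (-0.1, 0.5, 0.9) 8 pos [ 0.262 -0.034  0.81 ] tau 63.8 az 36.3 q [ 0.99 -0.
[... 2264 characters left out ...]
-1.34  0.36  0.16  1.9  -0.24]
w0.8 (0.4, 0.8, 0.4) 8 pos [0.474 0.073 0.584] tau 65.6 az 30.4 q [ 0.81 -0.3  -0.38  1.98 -1.25  0.99  1.65]
w0.8 (0.4, 0.8, 0.4) 16 pos [0.44  0.41  0.498] tau 65.6 az 30.8 q [ 0.73 -0.3  -1.34  2.01 -0.87  0.08  0.78]
w0.8 (0.4, 0.8, 0.4) 24 pos [0.347 0.487 0.515] tau 65.3 az 37.0 q [ 0.47 -0.3  -1.34  1.96  0.41  0.17 -0.6 ]
w0.8 (-0.2, 0, 0.5) 8 pos [ 0.144 -0.123  0.565] tau 65.5 az 27.2 q [ 1.13 -0.3   0.57  2.   -0.84  1.98  2.22]
w0.8 (-0.2, 0, 0.5) 16 pos [-0.014 -0.064  0.428] tau 62.7 az 26.0 q [ 0.92 -0.3   1.32  2.19 -0.27  1.98  2.79]
w0.8 (-0.2, 0, 0.5) 24 pos [-0.058 -0.052  0.418] tau 56.0 az 25.5 q [ 1.02 -0.3   1.32  2.13 -0.14  1.98  2.84]
```

```bash
python3 -m handwheel '[[0,[4.8,-0.7,-0.1],0],[0,[4.8,-0.7,-0.1],0],[0,[4.8,-0.7,-0.1],0],[0,[4.8,-0.7,-0.1],0],[0,[4.8,-0.7,-0.1],0],[0,[4.8,-0.7,-0.1],0],[0,[4.8,-0.7,-0.1],0]]' >/dev/null; python3 -c "from h import *;st();print(loc(-1,4.7,-1))"
```

```text
t 12.8 pos [ 0.3342 -0.0394  0.6497] q [ 1.445 -0.303 -0.233  1.875 -1.218  1.751  1.873] 
X [-0.583  0.79  -0.192] Y [0.225 0.384 0.896] Z [ 0.781  0.478 -0.401] F [ 2.1  2.6 -0.5] w 0.998 g 0.0
[4.49, 0.68, 1.87]
```

```bash
python3 -m handwheel '[[0,[4.8,-0.5,0.8],0],[0,[4.8,-0.5,0.8],0],[0,[4.8,-0.5,0.8],0],[0,[4.8,-0.5,0.8],0],[0,[4.8,-0.5,0.8],0],[0,[4.8,-0.5,0.8],0],[0,[4.8,-0.5,0.8],0],[0,[4.8,-0.5,0.8],0],[0,[4.8,-0.5,0.8],0],[0,[4.8,-0.5,0.8],0]]' >/dev/null; python3 -c "from h import *;st();print(loc(-2,4.4,-1.6))"
```

```text
t 13.8 pos [ 0.2977 -0.0036  0.5723] q [ 1.465 -0.302 -0.176  2.185 -1.217  1.813  1.988] 
X [-0.588  0.809  0.005] Y [0.239 0.169 0.956] Z [ 0.773  0.563 -0.293] F [ 1.1  3.1 -0. ] w 0.999 g 0.0
[4.73, -1.27, 1.4]
```

```bash
python3 -m handwheel '[[0,[4.7,-0.3,1.6],0],[0,[4.7,-0.3,1.6],0],[0,[4.7,-0.3,1.6],0],[0,[4.7,-0.3,1.6],0],[0,[4.7,-0.3,1.6],0],[0,[4.7,-0.3,1.6],0],[0,[4.7,-0.3,1.6],0],[0,[4.7,-0.3,1.6],0],[0,[4.7,-0.3,1.6],0],[0,[4.7,-0.3,1.6],0]]' >/dev/null; python3 -c "from h import *;st();print(loc(-2,4.5,-0.8))"
```

```text
t 14.8 pos [0.248  0.0455 0.5327] q [ 1.599 -0.302 -0.127  2.42  -1.113  1.98   2.116] 
X [-0.604  0.781  0.161] Y [ 0.233 -0.02   0.972] Z [ 0.762  0.625 -0.169] F [ 0.2 -0.7  0.3] w 0.998 g 0.0
[4.59, -1.33, 1.42]
```

```bash
python3 -m handwheel '[[0,[4.4,1.6,1.5],0],[0,[4.4,1.6,1.5],0],[0,[4.4,1.6,1.5],0],[0,[4.4,1.6,1.5],0],[0,[4.4,1.6,1.5],0],[0,[4.4,1.6,1.5],0],[0,[4.4,1.6,1.5],0],[0,[4.4,1.6,1.5],0],[0,[4.4,1.6,1.5],0],[0,[4.4,1.6,1.5],0]]' >/dev/null; python3 -c "from h import *;st();print(loc(-2,4.5,-0.8))"
```

```text
t 15.8 pos [0.217  0.102  0.5727] q [ 1.044 -0.302  0.123  2.421 -1.203  1.981  2.01 ] 
X [-0.793  0.579  0.188] Y [ 0.176 -0.077  0.981] Z [ 0.583  0.812 -0.041] F [ 0.1 -0.1 -0.2] w 1.001 g 0.0
[4.04, -1.48, 2.52]
```

```bash
cat > chk.py <<'E'
from sim import *
Z=np.array([.583,.812,-.041]);Z/=np.linalg.norm(Z)
h=np.cross([0,0,1],Z);h/=np.linalg.norm(h)
def ikf(x,sg,q0,n=12):
    M=np.c_[np.cross(sg*h,Z),sg*h,Z];R1=Ro.from_matrix(M);rng=np.random.default_rng(1);o=[]
    f=lambda q:(lambda r:np.r_[r[0]-x,.3*(R1.inv()*r[1]).as_rotvec()])(fk(q,p,s))
    for k in range(n):
        q=q0 if k==0 else rng.uniform(LO,HI)
        r=least_squares(f,np.clip(q,LO+1e-3,HI-1e-3),bounds=(LO,HI),max_nfev=100)
        o.append((np.sqrt(2*r.cost)*1e3,r.x.round(2)))
    return o
q0=np.array([1.044,-.302,.123,2.421,-1.203,1.981,2.01])
G=np.array([.566,.072,.12])+.012*Z
print("h",h)
for sg in(1,-1):
    for nm,x in(("G",G),("pre",G-.12*Z),("prehi",G-.12*Z+[0,0,.25]),("out",G-[.08,0,-.014]),("outhi",G-[.08,0.05,-.35]),("mat",np.array([.573,-.283,.10])+.012*Z),("mathi",np.array([.573,-.283,.35]))):
        o=ikf(x,sg,q0); print(sg,nm,"local",round(o[0][0],1),o[0][1]); g=[v for e,v in o[1:] if e<1]; print("   n",len(g),*g[:2])
E
python3 chk.py
```

```text
h [-0.81231158  0.58322371  0.        ]
1 G local 18.2 [ 1.24  1.79 -1.34  2.14  0.61  0.01  2.84]
   n 4 [ 0.01  1.13  0.49  2.12  4.31  1.96 -1.68] [ 1.21  1.73 -1.3   2.12 -1.35  0.1  -1.52]
1 pre local 27.2 [ 1.52  1.8  -1.34  2.24  0.63  0.15  2.84]
   n 2 [ 1.14  1.19 -0.64  2.16 -1.36  0.93 -1.59] [ 1.44  1.56 -1.15  2.16 -0.77  0.36 -2.09]
1 prehi local 166.8 [ 1.34  0.81 -1.34  1.77 -0.46  0.84  2.84]
   n 2 [ 1.36  0.68 -1.    2.17 -1.36  0.99 -2.16] [ 1.36  0.68 -1.    2.17 -1.36  0.99 -2.16]
1 out local 0.1 [ 1.35  1.81 -1.34  2.32  2.78  0.06  0.69]
   n 8 [ 1.35  1.81 -1.34  2.32  2.82  0.06  0.65] [ 1.3   1.65 -1.2   2.32  4.42  0.21 -0.98]
1 outhi local 160.7 [-1.23 -0.3   1.3   1.9  -0.86  0.81  2.84]
   n 0
1 mat local 127.4 [ 1.54  1.55 -1.34  1.7   0.28  0.65  2.84]
   n 2 [ 1.04  1.21 -0.24  1.47 -1.16  1.5  -2.09] [ 0.85  1.19  0.09  1.47 -1.36  1.72 -2.02]
1 mathi local 114.6 [ 1.43  1.15 -1.34  1.3  -0.25  1.2   2.84]
   n 2 [ 1.14  0.84 -0.39  1.49 -1.16  1.55 -2.45] [ 1.08  0.82 -0.28  1.49 -1.21  1.61 -2.43]
-1 G local 0.0 [ 1.21  1.72 -1.3   2.12 -1.36  0.
[... 252 characters left out ...]
4  1.52]
-1 prehi local 16.6 [ 1.15  0.55 -0.65  2.12 -1.36  1.25  0.97]
   n 4 [ 1.36  0.67 -0.99  2.17 -1.36  1.    0.98] [ 1.5   0.92 -1.34  2.17 -1.18  0.67  0.84]
-1 out local 8.5 [ 1.35  1.78 -1.32  2.29 -1.36  0.01  1.68]
   n 4 [ 1.34  1.76 -1.3   2.32  3.76  0.07  2.84] [0.16 1.09 0.38 2.32 4.49 1.91 1.71]
-1 outhi local 6.7 [ 1.54  0.56 -1.34  2.14 -1.36  0.91  0.73]
   n 0
-1 mat local 0.0 [ 0.85  1.19  0.09  1.47 -1.36  1.72  1.12]
   n 5 [ 1.39  1.44 -0.93  1.47 -0.56  1.08  0.68] [ 1.07  1.21 -0.28  1.47 -1.13  1.47  1.03]
-1 mathi local 0.0 [ 0.95  0.81 -0.06  1.49 -1.32  1.73  0.75]
   n 3 [ 1.47  1.08 -1.09  1.49 -0.69  1.17  0.4 ] [ 0.91  0.81  0.01  1.49 -1.35  1.77  0.76]
```

```bash
cat > p3.py <<'E'
from sim import *
q0=np.array([1.044,-.302,.123,2.421,-1.203,1.981,2.01])
for d in((-1,4.5,2),(-1,4,-2.5),(1,4.7,0),(1,3.5,3.2),(2.5,4,1),(0,2.5,4.2),(0,-2,-4.4),(-4.7,1,0)):
  for w in (.5,):
    q=q0
    for _ in range(5): q=step(np.clip(q,LO,HI),fk(q,p,s)[1].inv().apply(d),0,w=w)
    show(q,str(d))
E
python3 p3.py
```

```text
(-1, 4.5, 2) pos [0.247 0.133 0.555] tau 90.5 az 64.9 q [ 0.91 -0.3  -0.05  2.42 -1.36  1.94  1.97]
(-1, 4, -2.5) pos [0.272 0.149 0.509] tau 81.6 az 63.5 q [ 0.69 -0.3  -0.02  2.42 -1.34  1.68  1.94]
(1, 4.7, 0) pos [0.274 0.15  0.516] tau 83.0 az 63.4 q [ 0.76 -0.3  -0.06  2.42 -1.36  1.71  1.95]
(1, 3.5, 3.2) pos [0.298 0.103 0.622] tau 84.8 az 63.3 q [ 0.37 -0.3   0.27  2.14 -1.36  1.68  1.66]
(2.5, 4, 1) pos [0.283 0.131 0.525] tau 83.7 az 60.9 q [ 1.04 -0.3  -0.22  2.4  -1.36  1.82  1.96]
(0, 2.5, 4.2) pos [0.277 0.063 0.676] tau 86.3 az 62.8 q [ 0.46 -0.3   0.34  2.01 -1.36  1.85  1.56]
(0, -2, -4.4) pos [ 0.246 -0.065  0.353] tau 85.5 az 56.2 q [ 1.15  0.38  0.2   2.42 -0.85  1.78  2.74]
(-4.7, 1, 0) pos [0.124 0.015 0.485] tau 86.0 az 59.2 q [ 0.23 -0.3   1.18  2.42 -0.72  1.98  2.2 ]
```

```bash
python3 -m handwheel '[[0,[1.9,-0.2,4.4],0],[0,[1.9,-0.2,4.4],0],[0,[1.9,-0.2,4.4],0],[0,[1.9,-0.2,4.4],0]]' >/dev/null; python3 -c "from h import *;st()"
```

```text
t 16.2 pos [0.2672 0.1566 0.56  ] q [ 1.429 -0.302 -0.468  2.421 -1.361  1.981  2.045] 
X [-0.843  0.502  0.192] Y [ 0.198 -0.043  0.979] Z [ 0.5    0.864 -0.063] F [-0.2 -0.6 -0.3] w 1.002 g 0.0
```

```bash
cat > p4.py <<'E'
from plan import goto
from sim import *
q0=np.array([1.429,-.302,-.468,2.421,-1.361,1.981,2.045])
for w in(.5,.8):
  q=q0
  for A in ([(.47,-.08,.45,10),(.51,-.03,.128,9),(.572,.082,.12,4),(.572,.082,.134,1),(.497,.082,.134,4),(.48,.05,.3,6),(.5,-.25,.35,8)],):
    first=True
    for x in A:
        q=goto(q,x[:3],x[3],w); 
        if first: q=run(q,[([0,0,0],.14)]*10,w=w); first=False
        show(q,f"w{w} {x}")
E
python3 p4.py | grep -v "front\|right\|left"; python3 -c "from h import *; print(loc(20.3,-23.7,-11))"
```

```text
w0.5 (0.47, -0.08, 0.45, 10) pos [ 0.47 -0.08  0.45] tau 86.4 az 59.9 q [ 1.15  0.41 -0.45  1.97 -1.26  1.55  0.74]
w0.5 (0.51, -0.03, 0.128, 9) pos [ 0.51  -0.03   0.128] tau 86.4 az 59.9 q [ 0.95  1.07 -0.38  2.06 -1.3   1.2   1.41]
w0.5 (0.572, 0.082, 0.12, 4) pos [0.572 0.082 0.12 ] tau 86.5 az 60.3 q [ 1.02  1.34 -0.91  2.05 -1.36  0.63  1.46]
w0.5 (0.572, 0.082, 0.134, 1) pos [0.572 0.082 0.134] tau 86.5 az 60.3 q [ 1.03  1.32 -0.94  2.06 -1.36  0.62  1.43]
w0.5 (0.497, 0.082, 0.134, 4) pos [0.497 0.082 0.134] tau 86.5 az 60.4 q [ 1.19  1.42 -1.03  2.24 -1.36  0.46  1.56]
w0.5 (0.48, 0.05, 0.3, 6) pos [0.48 0.05 0.3 ] tau 86.5 az 60.3 q [ 1.34  1.   -1.2   2.27 -1.28  0.63  1.1 ]
w0.5 (0.5, -0.25, 0.35, 8) pos [ 0.5  -0.25  0.35] tau 86.5 az 60.3 q [ 1.5   0.95 -0.95  1.62 -0.77  1.33  0.5 ]
w0.8 (0.47, -0.08, 0.45, 10) pos [ 0.47 -0.08  0.45] tau 86.4 az 59.9 q [ 1.15  0.41 -0.45  1.97 -1.26  1.55  0.74]
w0.8 (0.51, -0.03, 0.128, 9) pos [ 0.51  -0.03   0.128] tau 86.4 az 59.9 q [ 0.95  1.07 -0.38  2.06 -1.3   1.2   1.41]
w0.8 (0.572, 0.082, 0.12, 4) pos [0.572 0.082 0.12 ] tau 86.5 az 60.2 q [ 1.03  1.34 -0.92  2.05 -1.36  0.62  1.46]
w0.8 (0.572, 0.082, 0.134, 1) pos [0.572 0.082 0.134] tau 86.5 az 60.2 q [ 1.04  1.32 -0.94  2.06 -1.36  0.61  1.43]
w0.8 (0.497, 0.082, 0.134, 4) pos [0.497 0.082 0.134] tau 86.5 az 60.2 q [ 1.2   1.43 -1.04  2.24 -1.36  0.44  1.56]
w0.8 (0.48, 0.05, 0.3, 6) pos [0.48 0.05 0.3 ] tau 86.5 az 60.2 q [ 1.34  1.01 -1.21  2.27 -1.28  0.62  1.09]
w0.8 (0.5, -0.25, 0.35, 8) pos [ 0.5  -0.25  0.35] tau 86.5 az 60.2 q [ 1.5   0.96 -0.96  1.63 -0.76  1.32  0.5 ]
[-31.13, -5.75, -9.64]
```

```bash
python3 -m handwheel '[[0,[-3.9,-0.72,-1.2],0],[0,[-3.9,-0.72,-1.2],0],[0,[-3.9,-0.72,-1.2],0],[0,[-3.9,-0.72,-1.2],0],[0,[-3.9,-0.72,-1.2],0],[0,[-3.9,-0.72,-1.2],0],[0,[-3.9,-0.72,-1.2],0],[0,[-3.9,-0.72,-1.2],0]]' >/dev/null
python3 -m handwheel '[[0.2,[0,0,0],0.138],[0.2,[0,0,0],0.138],[0.2,[0,0,0],0.138],[0.2,[0,0,0],0.138],[0.2,[0,0,0],0.138],[0.24,[0,0,0],0.138],[0.24,[0,0,0],0.138],[0.24,[0,0,0],0.138],[0.24,[0,0,0],0.138],[0.24,[0,0,0],0.138]]' >/dev/null
cat >> h.py <<'E'
def to(x,y,z):
    P=sense()["tool_pos"]; d=(np.array([x,y,z])-P)*100; print("to",loc(*d),"norm",round(float(np.linalg.norm(d)),1))
E
python3 - <<'E'
from h import *
st()
R=Ro.from_quat(sense()["ee_rot"]).as_matrix();Z=R[:,2]
s=capture("scene");t=capture("top")
from scipy.optimize import least_squares
def bb(d,X):
    p=np.array([proj(d,X+[r*np.cos(a),r*np.sin(a),z]) for z,r in((0,.027),(.098,.027),(.142,.022),(.186,.018)) for a in np.linspace(0,6.28,24)]); return np.r_[p.min(0),p.max(0)]
for nm,d in(("scene",s),("top",t)):
    for o in cut_out(nm,"amber_bottle"):
        r,c=np.where(o["mask"]);B=np.array([c.min(),r.min(),c.max()+1,r.max()+1])
        f=least_squares(lambda q:bb(d,np.r_[q,.05])-B,(.566,.072),loss="soft_l1");print(nm,round(o["p"],2),f.x.round(4),f.fun.round(1))
G=np.array([.566,.0715,.12])+.012*Z
P=G-.12*Z;to(*P);P[2]+=.0;print("pre",P.round(3))
for nm,d in(("scene",s),("top",t)): cv2.imwrite(f"pics/{nm}1.png",d["color"][...,::-1])
E
```

```text
t 18.0 pos [ 0.4707 -0.0818  0.4501] q [ 1.154  0.476 -0.492  1.993 -1.248  1.486  0.811] 
X [0.038 0.049 0.998] Y [ 0.864 -0.503 -0.009] Z [ 0.502  0.863 -0.062] F [-0.7 -0.6 -0.6] w 0.76 g 0.0
scene 0.92 [0.7166 0.0928] [-1.3 -6.8  1.   1.4]
scene 0.68 [0.5665 0.0747] [ 0.2 -0.2 -0.2  0.2]
top 0.71 [0.5661 0.0705] [-0.4 -0.2  0.5  0.2]
top 0.63 [0.6705 0.1235] [-0.9 -1.6  1.4  5.2]
to [-31.86, 0.51, 9.29] norm 33.2
pre [ 0.512 -0.022  0.127]
```

View pics/scene1.png

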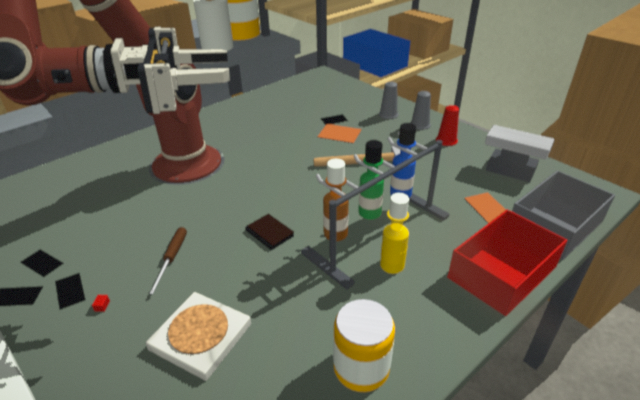

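The tool is now horizontal, seen at (190,65) in the picture and pointing toward the rack. All the bottles still hang. I'll go down to the pregrasp.

```bash
python3 -m handwheel '[[0.24,[-3.98,0.06,1.16],0],[0.24,[-3.98,0.06,1.16],0],[0.24,[-3.98,0.06,1.16],0],[0.24,[-3.98,0.06,1.16],0],[0.24,[-3.98,0.06,1.16],0],[0.24,[-3.98,0.06,1.16],0],[0.24,[-3.98,0.06,1.16],0],[0.24,[-3.98,0.06,1.16],0]]' >/dev/null
python3 - <<'E'
from h import *
st(); Z=Ro.from_quat(sense()["ee_rot"]).as_matrix()[:,2]
to(*(np.array([.566,.0725,.12])+.014*Z))
E
```

```text
t 19.0 pos [ 0.5115 -0.0218  0.125 ] q [ 0.989  1.144 -0.497  2.122 -1.338  1.055  1.537] 
X [0.031 0.055 0.998] Y [ 0.863 -0.505  0.001] Z [ 0.504  0.861 -0.063] F [ 0.9 -0.8 -0.4] w 0.76 g 0.0
to [0.19, -0.06, 12.3] norm 12.3
```

```bash
python3 -m handwheel '[[0.24,[0,0,3],0],[0.24,[0,0,3],0],[0.24,[0.1,0,2.5],0],[0.24,[0.1,0,2],0],[0.24,[0,0,1.8],0],[0.24,[0,0,0],0]]' >/dev/null; python3 -c "from h import *;st()"
python3 -m handwheel '[[0.35,[0,0,0],0],[0.5,[0,0,0],0],[0.6,[0,0,0],0],[0.6,[0,0,0],0],[0.6,[0,0,0],0],[0.6,[0,0,0],0]]' 30 >/dev/null;python3 -c "from h import *;st()"
```

```text
t 19.6 pos [0.5722 0.084  0.1205] q [ 1.112  1.587 -1.243  2.121 -1.358  0.212  1.544] 
X [0.033 0.047 0.998] Y [ 0.863 -0.504 -0.005] Z [ 0.503  0.862 -0.057] F [-0.8  0.3 -0.1] w 0.758 g 0.0
t 20.2 pos [0.572  0.0823 0.121 ] q [ 1.114  1.578 -1.24   2.122 -1.358  0.213  1.542] 
X [0.033 0.054 0.998] Y [ 0.863 -0.505 -0.001] Z [ 0.504  0.861 -0.063] F [-0.4 -1.3 -0.6] w 0.568 g 29.981994666159153
```

```bash
python3 -m handwheel '[[0.6,[0.7,0,-0.04],0],[0.6,[0.7,0,-0.04],0],[0.6,[0,0,0],0]]' 40 >/dev/null; python3 -c "from h import *;st();print(loc(-2,0,0))"
```

```text
t 20.5 pos [0.5718 0.0829 0.1367] q [ 1.119  1.569 -1.277  2.132 -1.358  0.189  1.517] 
X [0.031 0.052 0.998] Y [ 0.864 -0.504 -0.001] Z [ 0.503  0.862 -0.06 ] F [-0.6  0.1 -1.6] w 0.567 g 39.978228360414505
[-0.06, -1.73, -1.01]
```

```bash
python3 -m handwheel '[[0.6,[-0.1,-1.73,-1.01],0],[0.6,[-0.1,-1.73,-1.01],0]]' >/dev/null; python3 -c "from h import *;st()"
python3 -m handwheel '[[0.6,[-0.06,-1.73,-1.01],0],[0.6,[-0.06,-1.73,-1.01],0],[0.6,[-0.06,-1.73,-1.01],0],[0.6,[0,0,0],0]]' >/dev/null; python3 -c "from h import *;st();print(loc(0,0,5),loc(-1,-3.5,3))"
```

```text
t 20.7 pos [0.5319 0.0804 0.1335] q [ 1.194  1.654 -1.345  2.218 -1.361  0.067  1.562] 
X [0.033 0.052 0.998] Y [ 0.865 -0.501 -0.002] Z [ 0.5    0.864 -0.062] F [1.  0.3 4.3] w 0.568 g 39.97838292270899
t 21.1 pos [0.4717 0.0723 0.1318] q [ 1.296  1.693 -1.343  2.331 -1.361  0.02   1.602] 
X [0.032 0.049 0.998] Y [ 0.871 -0.491 -0.004] Z [ 0.49   0.87  -0.058] F [ 0.3  0.5 -2.3] w 0.567 g 39.978145100176334
[4.99, -0.02, -0.29] [2.79, 0.83, -3.71]
```

```bash
python3 -m handwheel '[[0.6,[1.8,0.8,-3.7],0],[0.6,[2.8,0.8,-3.7],0],[0.6,[2.8,1.5,-3.4],0],[0.6,[2.8,1.5,-3.4],0],[0.6,[2.8,1.5,-3.4],0],[0.6,[2.8,1.5,-3.4],0],[0.6,[2.8,1.5,-3.4],0]]' >/dev/null
python3 - <<'E'
from h import *
st()
for c in("scene","top"):
    d=capture(c); cv2.imwrite(f"pics/{c}2.png",d["color"][...,::-1])
E
```

```text
t 21.8 pos [ 0.4453 -0.156   0.3211] q [ 1.52   0.93  -0.98   1.956 -0.847  1.117  0.747] 
X [0.032 0.053 0.998] Y [ 0.875 -0.484 -0.003] Z [ 0.483  0.873 -0.062] F [ 1.5 -1.  -2.6] w 0.569 g 39.977039247751236
```

View pics/scene2.png

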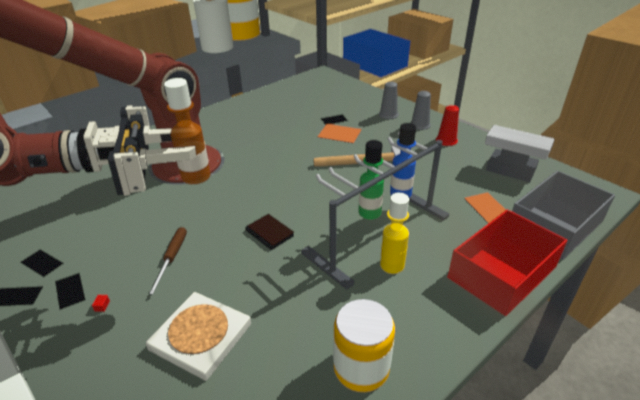

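The amber bottle is held upright at (187,130), and green (372,180) and blue (403,165) still hang. Now I'll roll it 180° about tool z and hold.

```bash
python3 -m handwheel '[[0.6,[0,0,0],0.149],[0.6,[0,0,0],0.149],[0.6,[0,0,0],0.149],[0.6,[0,0,0],0.149],[0.6,[0,0,0],0.149],[0.6,[0,0,0],0.149],[0.6,[0,0,0],0.149],[0.6,[0,0,0],0.149],[0.6,[0,0,0],0.149],[0.6,[0,0,0],0.149]]' >/dev/null; python3 -m handwheel '[[0.6,[0,0,0],0.149],[0.6,[0,0,0],0.149],[0.6,[0,0,0],0.149],[0.6,[0,0,0],0.149],[0.6,[0,0,0],0.149],[0.6,[0,0,0],0.149],[0.6,[0,0,0],0.149],[0.6,[0,0,0],0.149],[0.6,[0,0,0],0.149],[0.6,[0,0,0],0.149]]' >/dev/null;  python3 -c "from h import *;st()"
python3 -m handwheel '[[0.6,[0,0,0],0.149],[0.6,[0,0,0],0],[0.6,[0,0,0],0],[0.6,[0,0,0],0],[0.6,[0,0,0],0],[0.6,[0,0,0],0],[0.6,[0,0,0],0],[0.6,[0,0,0],0],[0.6,[0,0,0],0],[0.6,[0,0,0],0]]' >/dev/null
python3 -m handwheel '[[0.6,[0,0,0],0],[0.6,[0,0,0],0],[0.6,[0,0,0],0],[0.6,[0,0,0],0],[0.6,[0,0,0],0],[0.6,[0,0,0],0],[0.6,[0,0,0],0],[0.6,[0,0,0],0],[0.6,[0,0,0],0],[0.6,[0,0,0],0]]' >/dev/null
python3 - <<'E'
from h import *
st()
d=capture("scene"); cv2.imwrite("pics/inv.png",d["color"][60:260,80:340,::-1])
t=capture("top")
# mat: ellipse fits, cork by hue vs slab; slab via network mask
for nm,d,b in(("scene",d,(145,255,290,380)),("top",t,(400,480,185,265))):
    x0,x1,y0,y1=b; im=d["color"][y0:y1,x0:x1].astype(int); m=((im[...,0]-im[...,2])>45).astype(np.uint8)
    m=cv2.morphologyEx(m,cv2.MORPH_OPEN,np.ones((3,3))); m=cv2.morphologyEx(m,cv2.MORPH_CLOSE,np.ones((5,5)))
    c=max(cv2.findContours(m,0,1)[0],key=cv2.contourArea); e=cv2.fitEllipse(cv2.convexHull(c))
    o=onz(d,e[0][0]+x0+.5,e[0][1]+y0+.5,.03); print("mat",nm,np.round(e[0],1)+[x0,y0],np.round(e[1],1),o.round(4))
    q=np.array([onz(d,*(k[0]+[x0,y0]),.03) for k in c]); print("  extent xy",np.ptp(q[:,0]).round(3),np.ptp(q[:,1]).round(3),((q.max(0)+q.min(0))/2).round(4))
E
```

```text
t 23.9 pos [ 0.4457 -0.1536  0.3192] q [ 1.163  0.735 -0.352  1.972 -1.088  1.502 -1.939] 
X [ 0.103 -0.122 -0.987] Y [-0.87   0.47  -0.149] Z [ 0.482  0.874 -0.058] F [ 0.7  0.8 -1.5] w 0.57 g 39.969596453011036
t 25.9 pos [ 0.4458 -0.1556  0.3194] q [ 1.149  0.731 -0.325  1.97  -1.095  1.517 -2.074] 
X [-0.022 -0.056 -0.998] Y [-0.874  0.486 -0.008] Z [ 0.486  0.872 -0.059] F [-0.   0.5 -3.2] w 0.567 g 39.978075698018074
mat scene [197.6 328.4] [46.9 62.1] [ 0.5745 -0.282   0.03  ]
  extent xy 0.112 0.11 [ 0.5706 -0.2808  0.03  ]
mat top [441.3 224. ] [42.1 44.9] [ 0.5673 -0.2822  0.03  ]
  extent xy 0.106 0.108 [ 0.5692 -0.2816  0.03  ]
```

View pics/inv.png

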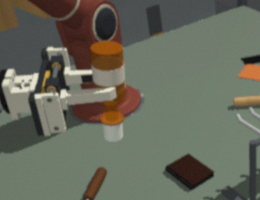

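The bottle is inverted: the cap is at the bottom, crop (113,130), and the base at the top, crop (107,50). The hold was 2 s. The mat comes out at (0.570, -0.282) with a 110 mm extent, as it should. I'll roll back upright.

```bash
python3 -m handwheel '[[0.6,[0,0,0],-0.149],[0.6,[0,0,0],-0.149],[0.6,[0,0,0],-0.149],[0.6,[0,0,0],-0.149],[0.6,[0,0,0],-0.149],[0.6,[0,0,0],-0.149],[0.6,[0,0,0],-0.149],[0.6,[0,0,0],-0.149],[0.6,[0,0,0],-0.149],[0.6,[0,0,0],-0.149]]' >/dev/null; python3 -m handwheel '[[0.6,[0,0,0],-0.149],[0.6,[0,0,0],-0.149],[0.6,[0,0,0],-0.149],[0.6,[0,0,0],-0.149],[0.6,[0,0,0],-0.149],[0.6,[0,0,0],-0.149],[0.6,[0,0,0],-0.149],[0.6,[0,0,0],-0.149],[0.6,[0,0,0],-0.149],[0.6,[0,0,0],-0.149]]' >/dev/null
python3 -m handwheel '[[0.6,[0,0,0],-0.149],[0.6,[0,0,0],0]]' >/dev/null
python3 - <<'E'
from h import *
st(); Z=Ro.from_quat(sense()["ee_rot"]).as_matrix()[:,2]
to(*(np.array([.570,-.282,.23])+np.r_[.0115*Z[:2]/np.hypot(*Z[:2]),0]))
E
```

```text
t 28.2 pos [ 0.4455 -0.156   0.3192] q [ 1.511  0.924 -0.959  1.959 -0.862  1.126  0.765] 
X [0.033 0.049 0.998] Y [ 0.873 -0.487 -0.005] Z [ 0.486  0.872 -0.058] F [-0.3  0.1 -1.3] w 0.564 g 39.976808466017246
to [-9.04, 17.05, -3.26] norm 19.6
```

```bash
python3 -m handwheel '[[0.6,[-1.5,2.84,-0.54],0],[0.6,[-1.5,2.84,-0.54],0],[0.6,[-1.5,2.84,-0.54],0],[0.6,[-1.5,2.84,-0.54],0],[0.6,[-1.5,2.84,-0.54],0],[0.6,[-1.5,2.84,-0.54],0],[0.6,[0,0,0],0]]' >/dev/null
cat > meas.py <<'E'
from h import *
from scipy.optimize import least_squares
P=sense()["tool_pos"];st()
g=np.array([P[0]-.006,P[1]-.01,P[2]-.071]);print("expected",g.round(3))
def bb(d,X):
    p=np.array([proj(d,X+[r*np.cos(a),r*np.sin(a),z]) for z,r in((0,.027),(.098,.027),(.142,.022),(.186,.018)) for a in np.linspace(0,6.28,24)]); return np.r_[p.min(0),p.max(0)]
r2=[];ds=[]
for nm in("scene","top"):
    d=capture(nm);b=None
    for o in cut_out(nm,"amber_bottle"):
        r,c=np.where(o["mask"]);B=np.array([c.min(),r.min(),c.max()+1,r.max()+1]);e=np.abs(B-bb(d,g)).max()
        if b is None or e<b[0]: b=(e,B)
    if b: print(nm,b[1],(b[1]-bb(d,g)).round(1)); ds.append((d,b[1]))
    cv2.imwrite(f"pics/{nm}_m{round(sense()['clock']*10)}.png",d["color"][...,::-1])
f=least_squares(lambda x:np.concatenate([bb(d,x)-B for d,B in ds]),g,loss="soft_l1");print("fit",f.x.round(4),f.fun.round(1))
E
python3 meas.py; ls pics
```

```text
t 28.9 pos [ 0.5778 -0.273   0.2272] q [ 1.29   1.175 -0.827  1.457 -0.733  1.267  0.617] 
X [0.038 0.049 0.998] Y [ 0.872 -0.489 -0.009] Z [ 0.488  0.871 -0.061] F [-0.9  0.4 -2.1] w 0.569 g 39.97768431901932
expected [ 0.572 -0.283  0.156]
scene [147 187 200 292] [ 2.3  0.4  0.5 -2.1]
top [447 186 504 227] [0.4 1.4 0.  1.4]
fit [ 0.5697 -0.2814  0.1554] [-1.8 -1.  -0.2  1.3 -1.2 -0.1 -1.  -0.3]
crop1.png
inv.png
scene0.png
scene1.png
scene2.png
scene_m290.png
top0.png
top1.png
top2.png
top_m291.png
```

```bash
python3 -m handwheel '[[0.6,[-1.8,0.02,0.11],0],[0.6,[-1.8,0.02,0.11],0],[0.6,[-1.8,0.02,0.11],0],[0.6,[-1.8,0.02,0.11],0],[0.6,[-1.8,0.02,0.11],0],[0.6,[-1.8,0.02,0.11],0],[0.6,[0,0,0],0]]' >/dev/null; python3 meas.py
python3 -m handwheel '[[0.6,[-0.4,0,0.02],0],[0.6,[-0.4,0,0.02],0],[0.6,[-0.3,0,0.02],0],[0.6,[-0.2,0,0],0],[0.6,[0,0,0],0]]'>/dev/null; python3 -c "from h import *;st()"
```

```text
t 29.8 pos [ 0.5758 -0.271   0.1182] q [ 1.271  1.331 -0.779  1.43  -0.673  1.233  0.725] 
X [0.037 0.047 0.998] Y [ 0.873 -0.487 -0.01 ] Z [ 0.485  0.872 -0.06 ] F [-0.1  0.1 -2.2] w 0.563 g 39.97774254530668
expected [ 0.57  -0.281  0.047]
scene [164 241 211 332] [ 1.3  1.   0.6 -1.4]
top [434 198 480 233] [ 1.7 -0.9  0.5 -0.3]
fit [ 0.5714 -0.2809  0.0483] [-0.9 -1.  -0.2  1.6 -1.7  0.  -0.4 -0.4]
t 30.5 pos [ 0.5765 -0.2715  0.1091] q [ 1.268  1.346 -0.776  1.422 -0.667  1.232  0.736] 
X [0.033 0.049 0.998] Y [ 0.873 -0.487 -0.005] Z [ 0.486  0.872 -0.059] F [-0.6 -0.1 -2. ] w 0.571 g 39.978201650083065
```

```bash
python3 -m handwheel '[[0.6,[-0.2,0,0],0],[0.6,[-0.2,0,0],0],[0.6,[0,0,0],0]]'>/dev/null; python3 -c "from h import *;st()"; python3 -m handwheel '[[0.6,[-0.15,0,0],0],[0.6,[-0.1,0,0],0],[0.6,[0,0,0],0]]'>/dev/null; python3 -c "from h import *;st()"
```

```text
t 30.8 pos [ 0.5764 -0.2717  0.1051] q [ 1.268  1.352 -0.774  1.419 -0.665  1.232  0.739] 
X [0.033 0.049 0.998] Y [ 0.873 -0.487 -0.005] Z [ 0.486  0.872 -0.059] F [-0.  -0.6 -1.5] w 0.565 g 39.978141970932484
t 31.1 pos [ 0.5763 -0.2718  0.1028] q [ 1.267  1.355 -0.773  1.417 -0.663  1.232  0.741] 
X [0.033 0.049 0.998] Y [ 0.873 -0.487 -0.005] Z [ 0.486  0.872 -0.059] F [-0.6  0.  -2.2] w 0.569 g 39.97819762676954
```

```bash
python3 -m handwheel '[[0.6,[-0.1,0,0],0],[0.6,[0,0,0],0]]'>/dev/null; python3 -c "from h import *;st()"; python3 -m handwheel '[[0.6,[-0.1,0,0],0],[0.6,[0,0,0],0]]'>/dev/null; python3 -c "from h import *;st()";python3 -m handwheel '[[0.6,[-0.1,0,0],0],[0.6,[0,0,0],0]]'>/dev/null; python3 -c "from h import *;st()"
```

```text
t 31.3 pos [ 0.5764 -0.2719  0.1019] q [ 1.267  1.357 -0.773  1.417 -0.663  1.232  0.742] 
X [0.033 0.049 0.998] Y [ 0.873 -0.487 -0.004] Z [ 0.486  0.872 -0.059] F [-0.7 -0.1 -2.9] w 0.566 g 39.978069104254246
t 31.5 pos [ 0.5764 -0.2719  0.1013] q [ 1.267  1.358 -0.773  1.416 -0.663  1.232  0.742] 
X [0.032 0.049 0.998] Y [ 0.873 -0.487 -0.004] Z [ 0.486  0.872 -0.058] F [-0.2 -1.1 -0.8] w 0.567 g 39.976400546729565
t 31.7 pos [ 0.5764 -0.2718  0.1013] q [ 1.267  1.359 -0.773  1.415 -0.663  1.233  0.743] 
X [0.031 0.048 0.998] Y [ 0.874 -0.486 -0.004] Z [ 0.485  0.872 -0.057] F [-1.2 -0.4  0.9] w 0.57 g 39.97458603233099
```

Contact came at the predicted height: z has stopped falling and the weight is off the wrist. I'll release it and back away.

```bash
python3 -m handwheel '[[0.42,[0,0,0],0],[0.38,[0,0,0],0],[0.32,[0,0,0],0],[0.25,[0,0,0],0],[0.2,[0,0,0],0],[0.15,[0,0,0],0],[0.15,[0,0,0],0]]' 10 >/dev/null; python3 -c "from h import *;st()"
python3 -m handwheel '[[0.15,[0,0,-0.5],0],[0.15,[0,0,-1.5],0],[0.15,[0,0,-2.5],0],[0.15,[0,0,-3],0],[0.15,[0,0,-3],0],[0.15,[0,0,-3],0],[0.15,[0,0,0],0]]' >/dev/null; python3 meas.py; ls -t pics | head -2
```

```text
t 32.4 pos [ 0.5763 -0.272   0.1   ] q [ 1.267  1.36  -0.772  1.415 -0.662  1.232  0.743] 
X [0.033 0.049 0.998] Y [ 0.873 -0.487 -0.004] Z [ 0.486  0.872 -0.059] F [-0.4  0.2  0.1] w 0.845 g 0.0
t 33.1 pos [ 0.5084 -0.3963  0.1066] q [ 1.365  1.377 -0.715  1.18  -0.585  1.51   0.653] 
X [0.035 0.055 0.998] Y [ 0.869 -0.495 -0.003] Z [ 0.494  0.867 -0.065] F [-0.3 -0.1  0.4] w 0.851 g 0.0
expected [ 0.502 -0.406  0.036]
scene [167 248 212 338] [ 96.7 -12.1  79.5 -15.3]
top [432 202 476 234] [-52.  -31.  -66.5 -27.8]
fit [ 0.5689 -0.28    0.0294] [-1.5 -0.5  0.2  0.8 -2.  -0.8 -0.2  0.6]
top_m333.png
scene_m332.png
```

The fit puts the bottle upright at (0.569, -0.280, 0.029), within 3 mm of the mat's centre. One look to confirm.

View pics/scene_m332.png

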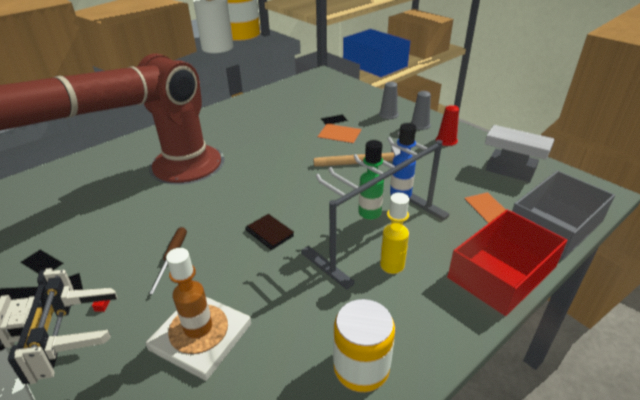

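The amber bottle stands upright on the cork at (195,300), and green and blue still hang. The wrist is near the white panel at the picture's lower left, so I'll raise the arm clear and then hand in.

```bash
python3 -m handwheel '[[0.15,[2,0,-0.5],0],[0.15,[3,0,-0.5],0],[0.15,[3,0,-0.5],0],[0.15,[3,0,-0.5],0],[0.15,[2,0,-0.5],0],[0.15,[0,0,0],0],[0.15,[0,0,0],0]]' >/dev/null; python3 - <<'E'
from h import *
st(); print(job_done())
E
```

```text
t 34.0 pos [ 0.5026 -0.4047  0.2388] q [ 1.39   1.21  -0.762  1.192 -0.653  1.584  0.519] 
X [0.034 0.05  0.998] Y [ 0.874 -0.486 -0.005] Z [ 0.485  0.872 -0.06 ] F [ 0.1 -0.  -0.1] w 0.847 g 0.0
the job is handed in; nothing more can be done
None
```

The amber bottle was lifted off its fork, held upside down for 2 s and set upright on the cork mat about 3 mm from its centre, with green and blue still hanging; I handed the job in at 34 s, and no verdict came back.

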